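# Load a battery pack into the charging box past its sprung flap

## Task

Take the battery pack out of the stand and load it into the empty bay of the charging box: press the bay's sprung flap open with the pack's lower end and, keeping the flap held open with the pack, feel gently sideways for the guide slot hidden under it. Then slide the pack down until it is fully home, upright with its leads on top, and let go; never force it, and leave the other things on the desk where they are.

Things in the scene. Friction and masses are not known exactly. Their poses are not given: they have to be found in the camera images.
- battery_pack: flat lithium pack, rigid body 50 x 34 x 9 mm, about 60 g, soft thin leads at its upper end (36 mm more, no resistance). x points up along the 50 mm, y along the 34 mm width, z through the 9 mm. Origin on one broad face (body from z = 0 to 9 mm), mid-width, 43 mm above the lower end. Hold it by the broad faces within 14 mm of the upper end of the rigid body
- pack_bottom (a point): centre of the pack's lower end face (the end without leads); axes as the pack's. The rigid body ends 50 mm above it
- pack_stand: grey plastic stand, fixed, 78 x 66 mm, 22 mm high; two pockets 12 x 37 mm (x, y), 18 mm deep, 16 mm to either side of the middle along its x. Origin mid-underside, z up. The pack stands in the -x pocket, on its floor 4 mm above the desk, broad faces looking along the stand's x; its rigid body ends 54 mm above the desk
- charging_box: grey steel charging box, vent slots in front, fixed, 124 x 220 mm (x, y), top at 72 mm. Origin mid-underside, x to the back, y left, z up. Two bays in the top, 50 mm to either side of the middle along y; the one at +y already holds a pack (body 19 mm above the top, leads 36 mm more), the one at -y is empty. More than 25 N between the pack and the box counts as forcing it
- bay_mouth (a point): middle of the empty bay's mouth, level with the top of the box; axes as the box's. The mouth is 16 mm (x) by 69 mm (y) and closed by the flap. The pack goes in upright, broad faces looking along x
- guide_level (a point): 17 mm below bay_mouth: height of the flat, rigid top of a black guide frame inside the bay. The pack fits its slot, 36 mm (y) by 15 mm (x, from -9 to +6 mm of this point). The frame is hidden by the flap and not measured: the middle of its slot lies anywhere from 15 mm left to 15 mm right (y) of this point. It does not shift sideways; its feet give 4 mm at about 13 N
- bay_floor (a point): 31 mm below bay_mouth: floor of the guide slot, on rubber feet that give 4 mm at about 13 N, then hard. A pack standing on it is home and stands out 19 mm above the box
- bay_flap (a joint): steel flap over the empty bay's mouth, hinged along the mouth's back (+x) edge, 15.5 mm long, opens down into the bay: 0 shut, 1.5 rad fully down. Spring-shut: about 1 N at the free front edge when shut, 3 N open. A pack pressed down in the middle of the mouth (x), or up to 2 mm in front of it, opens it to about 1.2 rad; the flap then leans on the pack's rear face, also when home
- mug: striped mug, 86 mm wide, 90 mm high, a bystander; origin under its middle
- multimeter: multimeter, 142 x 75 x 45 mm, lying on the desk, a bystander; origin under its middle
- driver_red: small red screwdriver, 148 mm, a bystander behind the box; origin under its middle
- driver_green: small green screwdriver, 148 mm, a bystander behind the box; origin under its middle
- battery_door: small green plastic cover, 43 x 26 x 5 mm, a bystander near the front edge of the desk; origin under its middle
Things that resemble listed ones, but are neither listed nor needed, are in the scene too. There is more than one size of the battery_pack; the job needs the larger.

How it is judged:
By the outcome, as a careful person would: the job done as asked, in the order asked, and still so for the second after the job is handed in, with the robot touching nothing.
It also fails if it takes over 58 s, if anything falls off the work surface, if the arm or the gripper's body presses on something with over 40 N, if the wrist force passes 120 N, or if a joint passes its speed limit or range.

## Robot

A 7-joint arm with a two-finger parallel gripper is mounted at the origin on a cart in front of the work surface, level with it; the furniture and walls round the work are solid. World frame = base frame: x ahead of the robot, y to its left, z up, the work surface at z = 0. Lengths are in m, angles in rad, forces in N, time in s.
With the tool pointing down it reaches from about 0.425 to 0.925 m from the base axis. Payload 6.8 kg.
Tool frame: the origin (TCP) lies on the centre line of the jaws, within the pads' length; the fingertips stand 25 mm ahead of it and the grasp point (between the pads) lies 6 mm ahead of it; z points along the fingers, y is the line along which they close (so a half turn about z gives the same grasp; the last joint's range is limited). The gripper opens to 85 mm and grips with 20 to 120 N. Pads are 22 mm wide; open, the fingers measure 114 mm over their backs; the gripper's body (76 mm by 85 mm) begins 54 mm behind the grasp point. The pads swing forward as they close: fully open they stand 13 mm farther back than shut.
Start: joints at [1.063, 0.477, 0.022, 1.555, -0.011, 1.109, -0.083], TCP at [0.263, -0.622, 0.256] pointing down, gripper open.
Joint ranges: [-2.96, 2.96], [-0.34, 2.1], [-1.41, 1.46], [0.24, 2.44], [-1.37, 4.51], [0.17, 1.92], [-2.96, 2.96]. Speed limits (rad/s): [2.39, 2.39, 3.14, 3.14, 3.14, 3.14, 3.14].

## Interface

Orientations are given as a rotation vector (axis times angle).
In Python, from bench import telemetry, grab_frame, job gives the robot as it stands.
- The arm moves only by the tool apply_moves, never from a script. Its argument "rows" is a list of rows, each a list of 2 entries, a list of its own where there are three numbers: the shift along the tool's x, y, z each as a share of 250 mm, from -1 to 1, then the turn, a rotation vector about the tool's x, y, z each as a share of pi rad, from -1 to 1. A call has 1 to 10 rows; each row is the pose to reach, as a shift and turn from the pose commanded when the call began, along the tool's axes at that moment, turning the shorter way round; what a row does not reach only later rows make up. A row lasts 1/8 s, in which the tool goes at most 62.5 mm and 10.7 degrees, less where a joint would pass 70% of its speed; a pose out of reach is approached as far as the arm can. A call with a number of a shift or a turn outside -1 to 1 is refused whole. A call with a gripper value outside its range is refused whole. "jaw" is the gripper's target within -1 to 1 (fully open at 1, half-way at 0, shut at -1), set as the call begins (left out, the last holds). The fingers move at their own pace and stop on an object; "newtons" is the grip in N (left out, the last holds). Time passes only in rows, so rows that repeat a pose let the fingers close. It gives the time, the measured TCP pose, the force, the opening and the grip force at its end, in the units of the state.
- telemetry.get_obs(): the state, without advancing time (a new reading comes with each control period).
- grab_frame(name): name is "scene" or "top"; returns a dict with "frame" (400x640x3 uint8, red, green, blue), "vertical_fov" (degrees; the focal length in pixels is half the picture's height over the tangent of half this angle, whatever the lens; pixels are square), "cx", "cy" (the principal point, pixels), "origin" and "attitude" of the camera in the world. Camera axes: x right, y up, looking along -z (the intrinsics and any distortion apply to the point x, -y, -z); pixel columns grow to the right and rows downward; lengths in m; the calibration is good to about 2 mm. A picture is of the moment at which its call begins. There is no depth.
- job.hand_in(): hands the job in; it is judged then, once.
The state is a dict: "clock": time; "joints": joint angles; "qvel": joint speeds; "tau": joint torques, N m; "tcp_pos": TCP position; "orientation": TCP orientation; "contact_force": force on the tool from outside, world axes, zero at the start; "moment": the same for the moment, N m; "grip_width": finger opening in m; "gripper_force": force on a finger pad.
Only numpy, scipy, OpenCV 4.12 (cv2) and the standard library are available. Lean on these libraries where they do the work, as an engineer would, in place of code of your own. Each camera call takes 0.05 s, during which the arm holds its last target. There are 200 camera calls.

## Working session

There is one attempt and no reset: what is moved stays moved. The work goes in short steps, Python scripts to look and compute and a tool call to move; the robot and the scene stay as the last step left them, time stands still between calls to the robot, and variables do not carry over. Pictures are saved under pics/ and viewed, at most 10 in all, crops included, and the job is handed in when it is done.

Besides the shell and the picture viewer there is one more tool, called after "Call:" by a JSON object that holds its "api" and its "payload". apply_moves: Moves the arm, as the interface text tells. Its arguments: {"type":"object","properties":{"rows":{"type":"array"},"jaw":{"type":"number"},"newtons":{"type":"number"}},"required":["rows"]}

```bash
mkdir -p pics; ls
python3 - <<'E'
from bench import telemetry, grab_frame
import cv2
for n in ("scene","top"):
    f=grab_frame(n); cv2.imwrite(f"pics/{n}0.png",f["frame"][:,:,::-1])
    print({k:v for k,v in f.items() if k!="frame"})
print(telemetry.get_obs())
E
```

```text
pics
{'vertical_fov': 49.06317391609268, 'cx': 324.1842969023895, 'cy': 201.0148341096744, 'origin': array([-0.00594131,  0.23027446,  0.61950481]), 'attitude': array([ 0.5031688 , -1.01720169, -2.05813423])}
{'vertical_fov': 48.664224304139665, 'cx': 321.1717856775278, 'cy': 202.87211964214367, 'origin': array([ 0.38920243, -0.19039247,  0.90537274]), 'attitude': array([ 0.15539972, -0.18213919, -1.6843798 ])}
{'clock': 0.1, 'joints': array([ 1.06289695,  0.47772746,  0.02236854,  1.55633495, -0.01152265,
        1.10931982, -0.0830938 ]), 'qvel': array([-0.0004058 , -0.00037689, -0.00070819, -0.00233948,  0.00063247,
       -0.00054564,  0.00140073]), 'tau': array([ 4.38180883e-03, -5.97763824e+01,  1.61357414e+00, -2.81955242e+01,
        1.28389723e-02,  4.99460060e-03,  3.36534129e-05]), 'tcp_pos': array([ 0.26252529, -0.6213233 ,  0.25542413]), 'orientation': array([-3.07746446e+00, -6.23500843e-01,  6.90151251e-04]), 'contact_force': array([ 0.75855971,  0.04429335, -0.38173813]), 'moment': array([ 0.06112679, -0.01324126, -0.01851219]), 'gripper_force': 0.0, 'grip_width': 0.08546082388247793}
```

View pics/scene0.png

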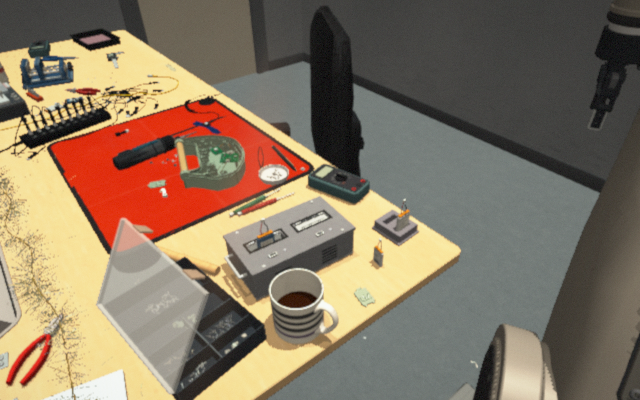

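View pics/top0.png

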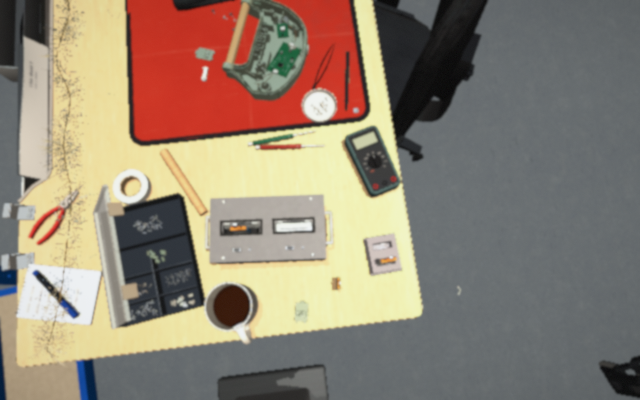

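The scene shows the box in the middle (scene px about 290,245). The filled bay is on the left and the flap on the right (top px about 294,226). The stand with the pack is at top px about (383,255), and a small decoy pack stands at (336,284). I'll zoom in on these next.

```bash
cat > h.py <<'E'
import numpy as np, cv2
from scipy.spatial.transform import Rotation as R
from bench import telemetry, grab_frame
class Cam:
    def __init__(s,n):
        f=grab_frame(n); s.im=f["frame"][:,:,::-1].copy(); s.f=200/np.tan(np.radians(f["vertical_fov"])/2)
        s.cx,s.cy,s.o,s.R=f["cx"],f["cy"],f["origin"],R.from_rotvec(f["attitude"]).as_matrix()
    def ray(s,p): return s.R@np.array([(p[0]-s.cx)/s.f,-(p[1]-s.cy)/s.f,-1])
    def on(s,p,z): d=s.ray(p); return s.o+d*(z-s.o[2])/d[2]
    def px(s,X): c=s.R.T@(np.array(X)-s.o); return np.array([s.cx+s.f*c[0]/-c[2], s.cy-s.f*c[1]/-c[2]])
def tri(c1,p1,c2,p2):
    A=np.zeros((3,3));b=np.zeros(3)
    for c,p in((c1,p1),(c2,p2)):
        d=c.ray(p);d/=np.linalg.norm(d);M=np.eye(3)-np.outer(d,d);A+=M;b+=M@c.o
    X=np.linalg.solve(A,b); return X,[np.round(c.px(X)-p,1) for c,p in((c1,p1),(c2,p2))]
E
python3 - <<'E'
from h import *
t=Cam("top");s=Cam("scene")
a=cv2.resize(t.im[185:275,200:410],None,fx=3.8,fy=3.8,interpolation=cv2.INTER_CUBIC)[:342]
b=cv2.resize(s.im[190:280,215:425],None,fx=3.8,fy=3.8,interpolation=cv2.INTER_CUBIC)
cv2.imwrite("pics/ta.png",a);cv2.imwrite("pics/sb.png",b)
E
```

```text
(no output)
```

View pics/ta.png

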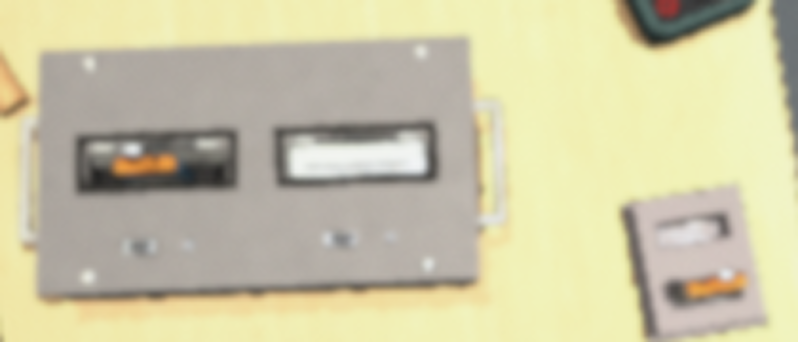

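View pics/sb.png

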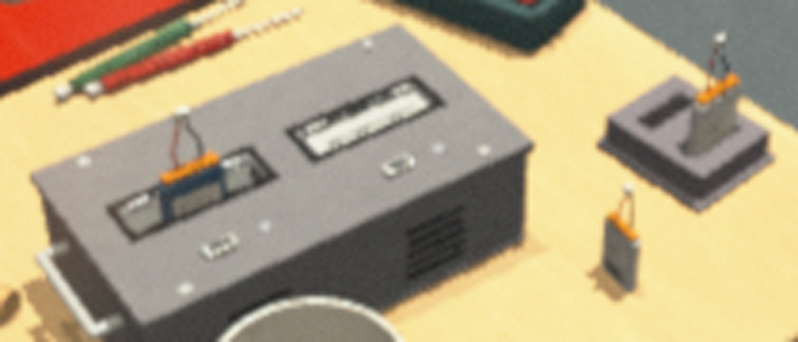

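The top crop shows the box-top corners at about (40,52), (470,38), (475,283) and (38,297), and the flap mouth inside a dark frame at about (278..436,122..185). The pack's orange end is at (707,288) and the empty pocket at (695,230). The scene crop shows the orange end at (718,92), with the smaller decoy in front of the stand.

Run:
```python
from h import *
np.set_printoptions(precision=4,suppress=True)
t=Cam("top");s=Cam("scene")
T=lambda x,y:((x+.5)/3.8-.5+200,(y+.5)/3.8-.5+185)
S=lambda x,y:((x+.5)/3.8-.5+215,(y+.5)/3.8-.5+190)
print("box top corners, top cam");P=np.array([t.on(T(*p),.072) for p in((40,52),(470,38),(475,283),(38,295))]);print(P,P.mean(0),[np.linalg.norm(P[i]-P[i-1]) for i in range(4)])
print("scene cam");print(np.array([s.on(S(*p),.072) for p in((398,27),(532,148),(35,178))]))
print("mouth top");M=np.array([t.on(T(*p),.072) for p in((276,128),(434,121),(437,180),(279,187))]);print(M,M.mean(0))
M=np.array([s.on(S(*p),.072) for p in((286,127),(417,75),(446,104),(308,163))]);print("mouth scene",M,M.mean(0))
print("filled mouth");M=np.array([t.on(T(*p),.072) for p in((76,136),(236,128),(238,187),(78,193))]);print(M.mean(0))
# screws
g=[(90,63),(421,51),(429,263),(88,277)];M=np.array([t.on(T(*p),.072) for p in g]);print("screws",M,M.mean(0))
# stand
for n,c,box in(("top",t,(200+160,185+45,410,285)),("scene",s,(365,185,425,250))):
    x0,y0,x1,y1=box;h=cv2.cvtColor(c.im,cv2.COLOR_BGR2HSV)[y0:y1,x0:x1]
    m=((h[...,0]>4)&(h[...,0]<18)&(h[...,1]>170)&(h[...,2]>120)).astype(np.uint8)
    k,l,st,ce=cv2.connectedComponentsWithStats(m)
    for i in range(1,k):
        if st[i,4]>4:
            print(n,st[i],ce[i]+[x0,y0])
            pts=np.argwhere(l==i)[:,::-1].astype(np.float32)+[x0,y0];print(cv2.minAreaRect(pts.astype(np.float32)))
            print(c.on(ce[i]+[x0,y0],.054))
print("stand pocket empty", t.on(T(691,231),.022), "stand top corners"); print(np.array([t.on(T(*p),.022) for p in((632,205),(738,186),(766,316),(655,340))]))
print("pocket empty scene", s.on(S(679,113),.022)); print(np.array([s.on(S(*p),.022) for p in((676,78),(773,137),(608,122),(712,185))]))
```

```text
box top corners, top cam
[[ 0.6014 -0.0037  0.072 ]
 [ 0.5825 -0.2214  0.072 ]
 [ 0.4589 -0.2087  0.072 ]
 [ 0.479   0.0057  0.072 ]] [ 0.5305 -0.107   0.072 ] [np.float64(0.12279880188445849), np.float64(0.21850128794859178), np.float64(0.12424515688707999), np.float64(0.21530989393911862)]
scene cam
[[ 0.5815 -0.219   0.072 ]
 [ 0.4583 -0.2078  0.072 ]
 [ 0.5973 -0.003   0.072 ]]
mouth top
[[ 0.548  -0.1188  0.072 ]
 [ 0.542  -0.1982  0.072 ]
 [ 0.5121 -0.1961  0.072 ]
 [ 0.5181 -0.1174  0.072 ]] [ 0.5301 -0.1576  0.072 ]
mouth scene [[ 0.5504 -0.1216  0.072 ]
 [ 0.5414 -0.2003  0.072 ]
 [ 0.5127 -0.1967  0.072 ]
 [ 0.5206 -0.114   0.072 ]] [ 0.5313 -0.1581  0.072 ]
filled mouth
[ 0.5385 -0.058   0.072 ]
screws [[ 0.5927 -0.0285  0.072 ]
 [ 0.5788 -0.1958  0.072 ]
 [ 0.4714 -0.1873  0.072 ]
 [ 0.4848 -0.0194  0.072 ]] [ 0.5319 -0.1078  0.072 ]
top [23 29  7  3  9] [386. 260.]
((386.0000305175781, 260.0000305175781), (1.4552137851715088, 5.820855140686035), 75.96376037597656)
[ 0.4446 -0.3257  0.054 ]
scene [34 25 10  7 26] [403.6154 212.9615]
((403.42303466796875, 212.8845977783203), (2.4961509704589844, 10.816654205322266), 56.3099365234375)
[ 0.4462 -0.3329  0.054 ]
scene [11 61  4  4  7] [377.1429 247.8571]
((377.0000305175781, 248.00003051757812), (4.242640495300293, 1.4142134189605713), 45.0)
[ 0.4056 -0.2178  0.054 ]
stand pocket empty [ 0.4765 -0.3262  0.022 ] stand top corners
[[ 0.4938 -0.2972  0.022 ]
 [ 0.4971 -0.3545  0.022 ]
 [ 0.4278 -0.3584  0.022 ]
 [ 0.4225 -0.2991  0.022 ]]
pocket empty scene [ 0.4707 -0.3317  0.022 ]
[[ 0.494  -0.3533  0.022 ]
 [ 0.4232 -0.3566  0.022 ]
 [ 0.4903 -0.2954  0.022 ]
 [ 0.4172 -0.3017  0.022 ]]
```

Run:
```python
from h import *
np.set_printoptions(precision=4,suppress=True)
t=Cam("top");s=Cam("scene")
# rectify box-top plane onto box frame: 5 px/mm, centre (.531,-.1075), yaw -.083
yaw=-.083;c0=np.array([.531,-.1075]);ex=np.array([np.cos(yaw),np.sin(yaw)]);ey=np.array([-np.sin(yaw),np.cos(yaw)])
W=[]
for c in(t,s):
    q=[(30,-90),(30,-10),(-30,-10),(-30,-90)] # mm in box frame
    src=np.float32([c.px([*(c0+ex*a/1e3+ey*b/1e3),.072]) for a,b in q])
    dst=np.float32([((-10-b)*9.9,(30-a)*4.95*0+ (30-a)*4.9) for a,b in q]); dst=np.float32([((-10-b)*9,(30-a)*4.9) for a,b in q])
    H=cv2.getPerspectiveTransform(src,dst)
    o=cv2.warpPerspective(c.im,H,(720,294),flags=cv2.INTER_CUBIC)
    for a in range(-30,31,10): cv2.line(o,(0,int((30-a)*4.9)),(8 if a else 20,int((30-a)*4.9)),(0,0,255),1)
    for b in range(-90,0,10): cv2.line(o,(int((-10-b)*9),0),(int((-10-b)*9),10 if b!=-50 else 25),(0,0,255),1)
    W.append(o)
cv2.imwrite("pics/rect.png",np.vstack(W))
T=lambda x,y:((x+.5)/3.8-.5+200,(y+.5)/3.8-.5+185)
S=lambda x,y:((x+.5)/3.8-.5+215,(y+.5)/3.8-.5+190)
print("pack", t.on(T(715,287),.054), s.on(S(718,90),.054), tri(t,T(715,287),s,S(718,90)))
print("ends", t.on(T(683,290),.054),t.on(T(748,283),.054),s.on(S(697,100),.054),s.on(S(740,80),.054))
```

```text
pack [ 0.4438 -0.3291  0.054 ] [ 0.4455 -0.332   0.054 ] (array([ 0.4434, -0.3288,  0.0569]), [array([0.1, 0.1]), array([-0.2, -0. ])])
ends [ 0.4443 -0.3128  0.054 ] [ 0.4438 -0.3459  0.054 ] [ 0.4467 -0.317   0.054 ] [ 0.4439 -0.3476  0.054 ]
```

View pics/rect.png

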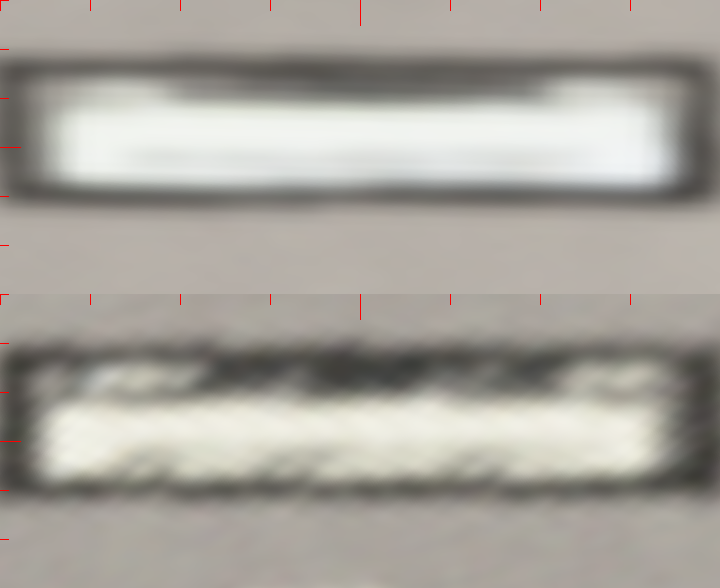

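The rectified views put the flap's pale area at x -8..+9 mm and y -84..-15 mm in the box frame. That puts bay_mouth at about (0.527, -0.157) with box yaw -0.083, and the pack's top centre at about (0.444, -0.330).

```bash
cat >> h.py <<'E'
def plan(x,y,z,yaw=None):
    "shares for TCP goal, tool y axis at world angle yaw, tool straight down"
    o=telemetry.get_obs();r=R.from_rotvec(o["orientation"]).as_matrix()
    sh=r.T@(np.array([x,y,z])-o["tcp_pos"])/.25
    tn=np.zeros(3)
    if yaw is not None:
        g=np.array([[np.sin(yaw),np.cos(yaw),0],[-np.cos(yaw),np.sin(yaw),0],[0,0,-1]]).T
        tn=R.from_matrix(r.T@g).as_rotvec()/np.pi
    f=lambda a:[round(float(v),4) for v in a]
    print("t",round(o["clock"],2),"shift",f(sh),"turn",f(tn),"F",f(o["contact_force"]),"M",f(o["moment"]),"tcp",f(o["tcp_pos"]),"w",o["grip_width"],"joints",f(o["joints"]))
E
python3 -c "
from h import *
plan(.444,-.330,.20,.05)"
```

```text
Traceback (most recent call last):
  File "h.py", line 23, in plan
    tn=R.from_matrix(r.T@g).as_rotvec()/np.pi
       ~~~~~~~~~~~~~^^^^^^^
  File "scipy/spatial/transform/_rotation.pyx", line 1143, in scipy.spatial.transform._rotation.Rotation.from_matrix
ValueError: Non-positive determinant (left-handed or null coordinate frame) in rotation matrix 0: [[ 4.34740710e-01 -9.00555670e-01  1.47251951e-05]
 [-9.00555651e-01 -4.34740697e-01  2.12432807e-04]
 [ 1.84905927e-04  1.05614047e-04  9.99999977e-01]].
```

```bash
sed -i 's/g=np.array.*/g=np.array([[-np.sin(yaw),np.cos(yaw),0],[np.cos(yaw),np.sin(yaw),0],[0,0,-1]]).T/' h.py
python3 -c "
from h import *
plan(.444,-.330,.20,.05)"
```

```text
t 0.4 shift [1.1222, -0.7926, 0.2249] turn [-0.0001, -0.0, -0.3887] F [0.268, 0.1002, 0.3444] M [0.0126, 0.008, -0.0115] tcp [0.2627, -0.6217, 0.2562] w 0.08556351772102132 joints [1.0629, 0.4771, 0.0224, 1.5555, -0.0115, 1.1093, -0.0831]
```

Call:
{"api": "apply_moves", "payload": {"rows": [[[0.16,-0.11,0.03],[0,0,-0.05]],[[0.32,-0.22,0.06],[0,0,-0.1]],[[0.48,-0.33,0.09],[0,0,-0.15]],[[0.64,-0.44,0.12],[0,0,-0.2]],[[0.8,-0.55,0.15],[0,0,-0.25]],[[0.9,-0.64,0.18],[0,0,-0.3]],[[1.0,-0.72,0.2],[0,0,-0.35]],[[1.0,-0.79,0.22],[0,0,-0.389]],[[1.0,-0.79,0.22],[0,0,-0.389]]], "jaw": 1, "newtons": 40}}

```text
clock: 1.52
tcp_pos: [0.4159, -0.3415, 0.2011]
orientation: [-2.163, -2.277, 0.0]
contact_force: [-0.6, -0.8, -0.0]
grip_width: 0.0855
gripper_force: 0.0
```

```bash
python3 -c "
from h import *
plan(.444,-.330,.10,.05)
c=Cam('scene');d=Cam('top')
a=cv2.resize(c.im[120:260,330:470],None,fx=2.85,fy=2.85,interpolation=2);b=cv2.resize(d.im[180:320,310:450],None,fx=2.85,fy=2.85,interpolation=2)
cv2.imwrite('pics/g.png',np.hstack([a,b]))"
```

```text
t 1.52 shift [0.04, 0.1151, 0.4044] turn [-0.0002, -0.0002, 0.0005] F [-0.6051, -0.7531, -0.0382] M [-0.0241, 0.0305, 0.005] tcp [0.4159, -0.3415, 0.2011] w 0.08549864129364018 joints [0.8487, 0.3385, -0.337, 1.9198, 0.1397, 0.9069, 0.4945]
```

View pics/g.png

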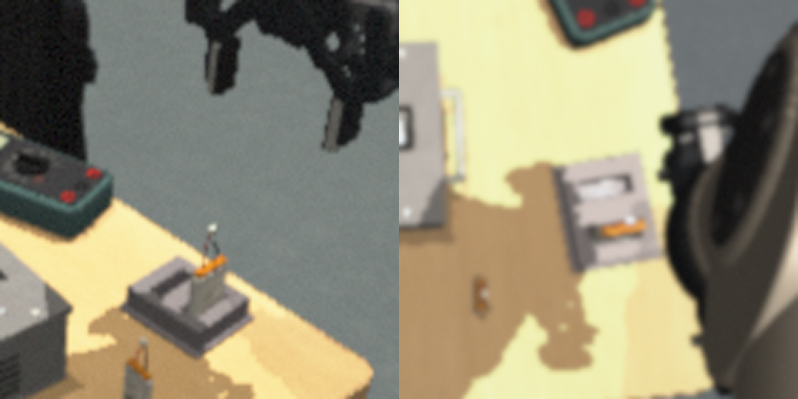

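The gripper is above and slightly in front of the stand, and the pack is undisturbed with its leads up. I'm lining up and descending.

Call:
{"api": "apply_moves", "payload": {"rows": [[[0.02,0.06,0.1],[0,0,0]],[[0.04,0.115,0.2],[0,0,0]],[[0.04,0.115,0.3],[0,0,0]],[[0.04,0.115,0.38],[0,0,0]],[[0.04,0.115,0.38],[0,0,0]],[[0.04,0.115,0.38],[0,0,0]]]}}

```text
clock: 2.38
tcp_pos: [0.4449, -0.3321, 0.1071]
orientation: [2.165, 2.274, 0.0]
contact_force: [0.2, -1.6, 0.7]
grip_width: 0.0853
gripper_force: 0.0
```

```bash
python3 -c "
from h import *
plan(.444,-.330,.066,.05)
c=Cam('scene')
b=cv2.resize(c.im[140:260,340:480],None,fx=5,fy=5,interpolation=2)
cv2.imwrite('pics/g2.png',b)"
```

```text
t 2.38 shift [0.0087, -0.0032, 0.1645] turn [0.0003, 0.0003, -0.0002] F [0.2298, -1.6364, 0.6944] M [0.01, -0.0052, -0.0044] tcp [0.4449, -0.3321, 0.1071] w 0.08527210116897024 joints [0.773, 0.4902, -0.3095, 1.9508, 0.217, 0.7308, 0.3849]
```

View pics/g2.png

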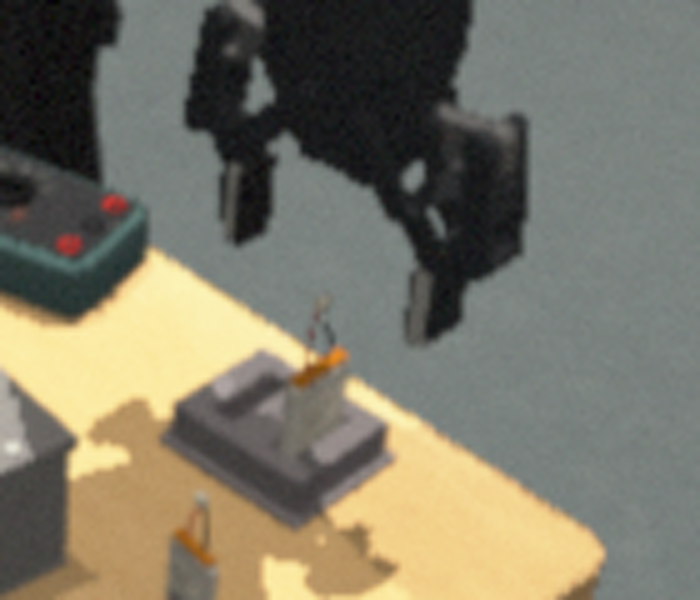

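The open fingers straddle the pack, with finger tips at px (245,240) and (420,340) and the pack between them at (320,370). Next I descend and close.

Call:
{"api": "apply_moves", "payload": {"rows": [[[0.008,-0.003,0.06],[0,0,0]],[[0.008,-0.003,0.12],[0,0,0]],[[0.008,-0.003,0.162],[0,0,0]],[[0.008,-0.003,0.162],[0,0,0]],[[0.008,-0.003,0.162],[0,0,0]]]}}

```text
clock: 3.05
tcp_pos: [0.4437, -0.3292, 0.0658]
orientation: [2.164, 2.277, 0.0]
contact_force: [0.7, 0.4, 0.1]
grip_width: 0.0853
gripper_force: 0.0
```

Call:
{"api": "apply_moves", "payload": {"rows": [[[0,0,0],[0,0,0]],[[0,0,0],[0,0,0]],[[0,0,0],[0,0,0]],[[0,0,0],[0,0,0]],[[0,0,0],[0,0,0]],[[0,0,0],[0,0,0]],[[0,0,0],[0,0,0]]], "jaw": -1, "newtons": 40}}

```text
clock: 3.92
tcp_pos: [0.4436, -0.3292, 0.066]
orientation: [2.164, 2.277, -0.0]
contact_force: [-1.0, -0.8, 3.4]
grip_width: 0.0075
gripper_force: 41.6
```

```bash
python3 -c "
from h import *
plan(.444,-.330,.066,.05)"
```

```text
t 3.92 shift [-0.0033, 0.0015, -0.0002] turn [0.0, 0.0, 0.0003] F [-1.05, -0.8183, 3.4084] M [0.0577, 0.1706, 0.0055] tcp [0.4436, -0.3292, 0.066] w 0.007455541773548688 joints [0.7526, 0.5503, -0.2891, 1.9753, 0.2491, 0.6496, 0.3555]
```

Call:
{"api": "apply_moves", "payload": {"rows": [[[0,0,-0.02],[0,0,0]],[[0,0,-0.06],[0,0,0]],[[0,0,-0.12],[0,0,0]],[[0,0,-0.2],[0,0,0]],[[0,0,-0.3],[0,0,0]],[[0,0,-0.4],[0,0,0]],[[0,0,-0.4],[0,0,0]],[[0,0,-0.4],[0,0,0]]]}}

```text
clock: 4.92
tcp_pos: [0.4431, -0.329, 0.1657]
orientation: [-2.164, -2.277, 0.0]
contact_force: [-0.1, -0.2, 0.2]
grip_width: 0.0079
gripper_force: 41.2
```

```bash
python3 -c "
from h import *
plan(.526,-.157,.166,-.083)
c=Cam('scene')
b=cv2.resize(c.im[130:250,340:480],None,fx=5,fy=5,interpolation=2)
cv2.imwrite('pics/g3.png',b)"
```

```text
t 4.92 shift [0.6703, 0.3661, -0.0014] turn [-0.0001, -0.0, 0.0427] F [-0.0657, -0.1528, 0.1908] M [-0.0052, -0.0465, -0.0068] tcp [0.4431, -0.329, 0.1657] w 0.007914897651489707 joints [0.7944, 0.4051, -0.3352, 1.9184, 0.1742, 0.8463, 0.4195]
```

View pics/g3.png

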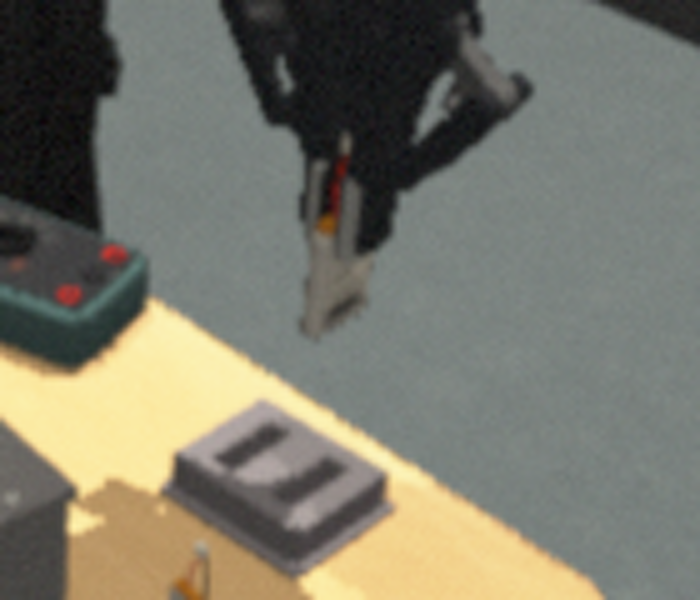

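The pack is held upright (px 335,290), its upper end between the pads, and the stand is empty. Carrying it over the bay.

Call:
{"api": "apply_moves", "payload": {"rows": [[[0.1,0.05,0],[0,0,0.007]],[[0.2,0.11,0],[0,0,0.014]],[[0.3,0.16,0],[0,0,0.021]],[[0.4,0.22,0],[0,0,0.028]],[[0.5,0.27,0],[0,0,0.035]],[[0.6,0.33,0],[0,0,0.043]],[[0.67,0.366,0],[0,0,0.043]],[[0.67,0.366,0.0],[0,0,0.043]],[[0.67,0.366,0.0],[0,0,0.043]]]}}

```text
clock: 6.1
tcp_pos: [0.5255, -0.1582, 0.1651]
orientation: [-2.313, -2.125, 0.002]
contact_force: [-0.6, -1.2, -0.4]
grip_width: 0.0076
gripper_force: 41.2
```

```bash
python3 -c "
from h import *
plan(.526,-.157,.144,-.083)
t=Cam('top');s=Cam('scene')
cv2.imwrite('pics/top_h.png',t.im)
X=[.526,-.157]
print(t.px([*X,.104]),s.px([*X,.104]),s.px([*X,.072]))
u,v=s.px([*X,.104]).astype(int)
a=cv2.resize(s.im[v-45:v+30,u-50:u+50],None,fx=8,fy=8,interpolation=2)
print(u-50,v-45)
cv2.imwrite('pics/g4.png',a)"
```

```text
t 6.1 shift [0.0049, 0.0016, 0.0846] turn [-0.0005, 0.0001, -0.0006] F [-0.6029, -1.2463, -0.444] M [-0.0253, 0.0289, 0.0104] tcp [0.5255, -0.1582, 0.1651] w 0.007605564817595195 joints [0.4664, 0.4046, -0.3584, 1.9239, 0.1861, 0.8465, -0.0744]
[292.36216429 224.52989246] [311.50275898 208.95244862] [311.97633978 221.86109749]
261 163
```

View pics/g4.png

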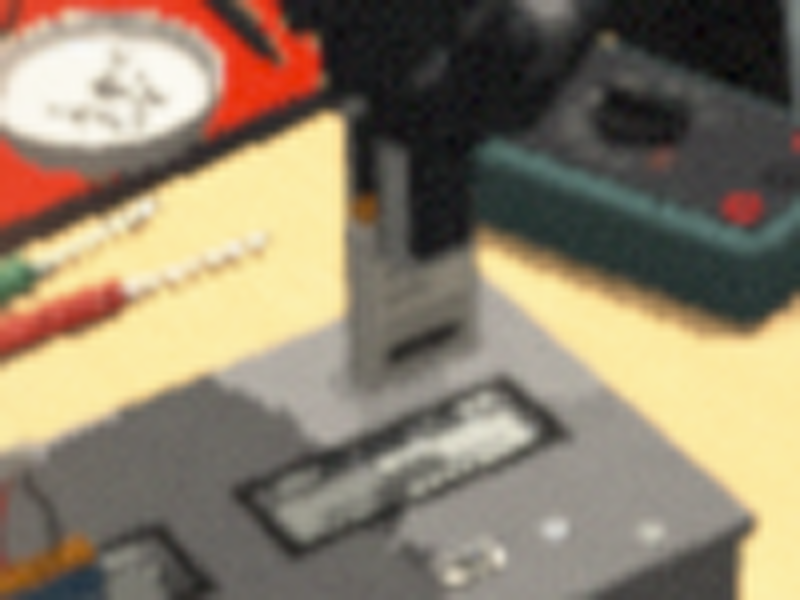

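The pack hangs upright over the bay, bottom corners at px (350,378), (378,388) and (478,345), leads up, over the right-hand flap. Next I descend gently, watching the force.

Call:
{"api": "apply_moves", "payload": {"rows": [[[0.004,0.001,0.03],[0,0,0]],[[0.004,0.001,0.06],[0,0,0]],[[0.004,0.001,0.09],[0,0,0]],[[0.004,0.001,0.1],[0,0,0]],[[0.004,0.001,0.1],[0,0,0]],[[0.004,0.001,0.1],[0,0,0]]]}}

```text
clock: 6.95
tcp_pos: [0.5269, -0.1562, 0.141]
orientation: [2.312, 2.126, 0.0]
contact_force: [-0.1, 0.4, 0.1]
grip_width: 0.0073
gripper_force: 41.2
```

Call:
{"api": "apply_moves", "payload": {"rows": [[[0,0,0.008],[0,0,0]],[[0,0,0.016],[0,0,0]],[[0,0,0.024],[0,0,0]],[[0,0,0.024],[0,0,0]]]}}

```text
clock: 7.45
tcp_pos: [0.5265, -0.1562, 0.1346]
orientation: [-2.313, -2.126, 0.0]
contact_force: [0.2, 0.4, -0.1]
grip_width: 0.008
gripper_force: 41.2
```

```bash
python3 -c "
from h import *
plan(.526,-.157,.120,-.083)"
```

```text
t 7.45 shift [-0.0035, -0.0019, 0.0584] turn [-0.0001, -0.0, -0.0003] F [0.1956, 0.3817, -0.1114] M [-0.0549, -0.0061, 0.0079] tcp [0.5265, -0.1562, 0.1346] w 0.008011028789930399 joints [0.4524, 0.4466, -0.3482, 1.9454, 0.2101, 0.7847, -0.0978]
```

Call:
{"api": "apply_moves", "payload": {"rows": [[[0,0,0.004],[0,0,0]],[[0,0,0.008],[0,0,0]],[[0,0,0.012],[0,0,0]],[[0,0,0.012],[0,0,0]]]}}

```text
clock: 7.95
tcp_pos: [0.5268, -0.1562, 0.1321]
orientation: [2.313, 2.126, 0.0]
contact_force: [-1.3, -0.0, 4.0]
grip_width: 0.0077
gripper_force: 41.7
```

Call:
{"api": "apply_moves", "payload": {"rows": [[[0,0,0.004],[0,0,0]],[[0,0,0.008],[0,0,0]],[[0,0,0.012],[0,0,0]],[[0,0,0.012],[0,0,0]]]}}

```text
clock: 8.45
tcp_pos: [0.5271, -0.1563, 0.1293]
orientation: [2.312, 2.126, 0.001]
contact_force: [-1.6, -0.6, 7.5]
grip_width: 0.0073
gripper_force: 42.2
```

Call:
{"api": "apply_moves", "payload": {"rows": [[[0,0,0.004],[0,0,0]],[[0,0,0.008],[0,0,0]],[[0,0,0.012],[0,0,0]],[[0,0,0.012],[0,0,0]]]}}

```text
clock: 8.95
tcp_pos: [0.5261, -0.1562, 0.1257]
orientation: [-2.312, -2.126, 0.001]
contact_force: [-3.5, -0.3, 4.4]
grip_width: 0.0071
gripper_force: 41.8
```

```bash
python3 -c "
from h import *
plan(.526,-.157,.120,-.083)"
```

```text
t 8.95 shift [-0.0031, -0.0003, 0.0226] turn [-0.0003, 0.0, -0.0003] F [-3.5056, -0.25, 4.354] M [0.0009, 0.6646, 0.0036] tcp [0.5261, -0.1562, 0.1257] w 0.007119637044016553 joints [0.4487, 0.4591, -0.3442, 1.9515, 0.2173, 0.7675, -0.104]
```

Call:
{"api": "apply_moves", "payload": {"rows": [[[0,0,0.004],[0,0,0]],[[0,0,0.008],[0,0,0]],[[0,0,0.012],[0,0,0]],[[0,0,0.012],[0,0,0]]]}}

```text
clock: 9.45
tcp_pos: [0.5263, -0.1562, 0.1225]
orientation: [-2.312, -2.126, 0.001]
contact_force: [-2.9, 0.2, 3.1]
grip_width: 0.0076
gripper_force: 41.5
```

Call:
{"api": "apply_moves", "payload": {"rows": [[[0,0,0.004],[0,0,0]],[[0,0,0.008],[0,0,0]],[[0,0,0.012],[0,0,0]],[[0,0,0.012],[0,0,0]]]}}

```text
clock: 9.95
tcp_pos: [0.5265, -0.1562, 0.1196]
orientation: [-2.312, -2.126, 0.0]
contact_force: [-2.8, 1.0, 1.8]
grip_width: 0.0079
gripper_force: 41.5
```

```bash
python3 -c "
from h import *
plan(.526,-.157,.117,-.083)"
```

```text
t 9.95 shift [-0.0035, -0.0016, 0.0103] turn [-0.0001, -0.0, -0.0003] F [-2.8231, 0.9763, 1.7549] M [0.0696, 0.7252, -0.0675] tcp [0.5265, -0.1562, 0.1196] w 0.007860191055035624 joints [0.4461, 0.468, -0.3415, 1.9549, 0.2222, 0.755, -0.1082]
```

Call:
{"api": "apply_moves", "payload": {"rows": [[[0,0,0.004],[0,0,0]],[[0,0,0.008],[0,0,0]],[[0,0,0.008],[0,0,0]]]}}

```text
clock: 10.32
tcp_pos: [0.5264, -0.1562, 0.1175]
orientation: [-2.312, -2.126, 0.001]
contact_force: [-3.3, -0.2, 0.4]
grip_width: 0.0071
gripper_force: 41.3
```

```bash
python3 -c "
from h import *
plan(.526,-.157,.117,-.083)"
```

```text
t 10.32 shift [-0.0034, -0.0011, 0.002] turn [-0.0002, -0.0, -0.0003] F [-3.2517, -0.168, 0.4442] M [0.0222, 0.7852, 0.0186] tcp [0.5264, -0.1562, 0.1175] w 0.00714423533404224 joints [0.4452, 0.471, -0.3404, 1.9563, 0.2239, 0.7511, -0.1095]
```

Call:
{"api": "apply_moves", "payload": {"rows": [[[0,0,0.004],[0,0,0]],[[0,0,0.006],[0,0,0]],[[0,0,0.006],[0,0,0]]]}}

```text
clock: 10.7
tcp_pos: [0.5266, -0.1562, 0.1164]
orientation: [-2.313, -2.126, 0.0]
contact_force: [-3.0, -0.1, 3.6]
grip_width: 0.0076
gripper_force: 41.7
```

```bash
python3 -c "
from h import *
plan(.526,-.157,.117,-.083)"
```

```text
t 10.7 shift [-0.0035, -0.0023, -0.0024] turn [-0.0, 0.0, -0.0003] F [-2.9832, -0.0862, 3.6167] M [0.1081, 0.9682, -0.0592] tcp [0.5266, -0.1562, 0.1164] w 0.007649836734613977 joints [0.4446, 0.4727, -0.3399, 1.9567, 0.225, 0.7484, -0.1106]
```

Call:
{"api": "apply_moves", "payload": {"rows": [[[0,0,0.004],[0,0,0]],[[0,0,0.004],[0,0,0]],[[0,0,0.004],[0,0,0]]]}}

```text
clock: 11.08
tcp_pos: [0.5267, -0.1562, 0.1155]
orientation: [2.313, 2.126, -0.0]
contact_force: [-4.5, 0.7, 4.8]
grip_width: 0.0079
gripper_force: 41.9
```

```bash
python3 -c "
from h import *
for i in range(4):
    plan(.526,-.157,.117,-.083); grab_frame('top')"
```

```text
t 11.07 shift [-0.0036, -0.0025, -0.006] turn [0.0, 0.0, -0.0003] F [-4.5045, 0.6599, 4.8121] M [0.1454, 1.1092, 0.0385] tcp [0.5267, -0.1562, 0.1155] w 0.00794610372829923 joints [0.4441, 0.474, -0.3394, 1.9572, 0.2258, 0.7465, -0.1113]
t 11.12 shift [-0.0034, -0.0026, -0.0059] turn [0.0, 0.0, -0.0003] F [-5.0633, 0.4461, 4.6049] M [0.1507, 1.0674, 0.0212] tcp [0.5267, -0.1562, 0.1155] w 0.007639239236981392 joints [0.4442, 0.474, -0.3394, 1.9572, 0.2258, 0.7465, -0.1113]
t 11.18 shift [-0.0035, -0.0025, -0.0059] turn [0.0, 0.0, -0.0003] F [-3.9651, 0.6394, 4.9468] M [0.1268, 1.1346, -0.0001] tcp [0.5267, -0.1562, 0.1155] w 0.007599968952224225 joints [0.4441, 0.474, -0.3394, 1.9572, 0.2258, 0.7465, -0.1113]
t 11.22 shift [-0.0035, -0.0025, -0.006] turn [0.0, 0.0, -0.0003] F [-3.6389, 0.7692, 5.4269] M [0.1229, 1.0608, -0.0475] tcp [0.5267, -0.1562, 0.1155] w 0.0075942822151312045 joints [0.4441, 0.474, -0.3394, 1.9572, 0.2258, 0.7465, -0.1113]
```

Call:
{"api": "apply_moves", "payload": {"rows": [[[-0.004,0,0],[0,0,0]],[[-0.008,0,0],[0,0,0]],[[-0.012,0,0],[0,0,0]],[[-0.012,0,0],[0,0,0]]]}}

```text
clock: 11.78
tcp_pos: [0.5267, -0.1573, 0.1155]
orientation: [-2.31, -2.127, -0.003]
contact_force: [-4.4, 5.0, 5.1]
grip_width: 0.0075
gripper_force: 41.9
```

```bash
python3 -c "
from h import *
for i in range(2):
    plan(.526,-.157,.117,-.083); grab_frame('top')"
```

```text
t 11.78 shift [0.0011, -0.0031, -0.0062] turn [0.0001, -0.0006, 0.0001] F [-4.3849, 5.0347, 5.1311] M [1.1338, 0.9613, -0.0126] tcp [0.5267, -0.1573, 0.1155] w 0.0074512706903573905 joints [0.4484, 0.4749, -0.3408, 1.9561, 0.224, 0.7468, -0.1055]
t 11.82 shift [0.0011, -0.0033, -0.0061] turn [0.0001, -0.0006, 0.0001] F [-4.8211, 5.3923, 5.6084] M [1.1454, 1.0009, 0.0159] tcp [0.5268, -0.1573, 0.1155] w 0.007758609357509641 joints [0.4483, 0.4749, -0.3408, 1.956, 0.224, 0.7467, -0.1056]
```

Call:
{"api": "apply_moves", "payload": {"rows": [[[-0.004,0,-0.003],[0,0,0]],[[-0.008,0,-0.003],[0,0,0]],[[-0.012,0,-0.003],[0,0,0]],[[-0.012,0,-0.003],[0,0,0]]]}}

```text
clock: 12.38
tcp_pos: [0.5265, -0.1606, 0.1161]
orientation: [-2.311, -2.127, -0.002]
contact_force: [-3.0, 3.5, 3.5]
grip_width: 0.0078
gripper_force: 41.7
```

```bash
python3 -c "
from h import *
for i in range(2):
    plan(.526,-.157,.117,-.083); grab_frame('top')"
```

```text
t 12.38 shift [0.0143, -0.0033, -0.0037] turn [0.0001, -0.0006, 0.0] F [-2.9936, 3.5417, 3.4994] M [0.9726, 0.7941, -0.015] tcp [0.5265, -0.1606, 0.1161] w 0.007797759794673723 joints [0.4536, 0.4748, -0.3402, 1.9542, 0.2235, 0.7485, -0.0993]
t 12.43 shift [0.0143, -0.0033, -0.0037] turn [0.0001, -0.0005, 0.0] F [-3.4149, 3.6836, 3.773] M [0.9533, 0.8016, 0.0384] tcp [0.5265, -0.1606, 0.1161] w 0.007402150721829702 joints [0.4536, 0.4748, -0.3402, 1.9542, 0.2235, 0.7485, -0.0993]
```

Call:
{"api": "apply_moves", "payload": {"rows": [[[-0.004,0,0],[0,0,0]],[[-0.008,0,0],[0,0,0]],[[-0.012,0,0],[0,0,0]],[[-0.012,0,0],[0,0,0]]]}}

```text
clock: 12.98
tcp_pos: [0.5263, -0.1636, 0.1161]
orientation: [-2.311, -2.127, -0.002]
contact_force: [-3.0, 3.9, 3.6]
grip_width: 0.0076
gripper_force: 41.7
```

Call:
{"api": "apply_moves", "payload": {"rows": [[[-0.004,0,0],[0,0,0]],[[-0.008,0,0],[0,0,0]],[[-0.012,0,0],[0,0,0]],[[-0.012,0,0],[0,0,0]]]}}

```text
clock: 13.48
tcp_pos: [0.526, -0.1666, 0.1161]
orientation: [-2.311, -2.127, -0.002]
contact_force: [-2.5, 3.8, 3.0]
grip_width: 0.0079
gripper_force: 41.7
```

Call:
{"api": "apply_moves", "payload": {"rows": [[[-0.004,0,0],[0,0,0]],[[-0.008,0,0],[0,0,0]],[[-0.012,0,0],[0,0,0]],[[-0.012,0,0],[0,0,0]]]}}

```text
clock: 13.98
tcp_pos: [0.5258, -0.1698, 0.1161]
orientation: [-2.311, -2.127, -0.002]
contact_force: [-2.4, 4.3, 4.1]
grip_width: 0.0075
gripper_force: 41.7
```

Call:
{"api": "apply_moves", "payload": {"rows": [[[-0.004,0,0],[0,0,0]],[[-0.008,0,0],[0,0,0]],[[-0.012,0,0],[0,0,0]],[[-0.012,0,0],[0,0,0]]]}}

```text
clock: 14.48
tcp_pos: [0.5255, -0.173, 0.1161]
orientation: [-2.312, -2.127, -0.002]
contact_force: [-3.5, 3.8, 3.1]
grip_width: 0.0076
gripper_force: 41.7
```

```bash
python3 -c "
from h import *
for i in range(2):
    plan(.526,-.157,.117,-.083); grab_frame('top')"
```

```text
t 14.47 shift [0.064, -0.0032, -0.0036] turn [0.0001, -0.0004, -0.0001] F [-3.4918, 3.82, 3.1111] M [1.0395, 0.7852, 0.0022] tcp [0.5255, -0.173, 0.1161] w 0.007603300250596555 joints [0.4731, 0.4781, -0.3374, 1.948, 0.2231, 0.7511, -0.0765]
t 14.53 shift [0.0638, -0.0031, -0.0037] turn [0.0001, -0.0004, -0.0001] F [-2.5544, 3.5866, 3.8383] M [1.0776, 0.7554, 0.0178] tcp [0.5254, -0.173, 0.1161] w 0.007447980081780364 joints [0.473, 0.4781, -0.3375, 1.948, 0.2232, 0.7511, -0.0765]
```

No slot on the -y side as far as -16 mm. I'll lift 1 mm with the flap still held open, go back past the middle and feel to +y.

Call:
{"api": "apply_moves", "payload": {"rows": [[[0,0,-0.006],[0,0,0]],[[0.02,0,-0.006],[0,0,0]],[[0.04,0,-0.006],[0,0,0]],[[0.06,0,-0.006],[0,0,0]],[[0.064,0.002,-0.004],[0,0,0]],[[0.066,0.002,-0.0],[0,0,0]],[[0.066,0.002,0],[0,0,0]]]}}

```text
clock: 15.45
tcp_pos: [0.5274, -0.1577, 0.1163]
orientation: [2.312, 2.126, 0.001]
contact_force: [-3.2, -0.9, 2.9]
grip_width: 0.0076
gripper_force: 41.7
```

Call:
{"api": "apply_moves", "payload": {"rows": [[[0.004,0,0],[0,0,0]],[[0.008,0,0],[0,0,0]],[[0.012,0,0],[0,0,0]],[[0.012,0,0],[0,0,0]]]}}

```text
clock: 15.95
tcp_pos: [0.5274, -0.155, 0.1161]
orientation: [2.313, 2.126, -0.0]
contact_force: [-4.4, -3.3, 3.7]
grip_width: 0.0079
gripper_force: 41.7
```

Call:
{"api": "apply_moves", "payload": {"rows": [[[0.004,0,0],[0,0,0]],[[0.008,0,0],[0,0,0]],[[0.012,0,0],[0,0,0]],[[0.012,0,0],[0,0,0]]]}}

```text
clock: 16.45
tcp_pos: [0.5275, -0.1518, 0.116]
orientation: [-2.313, -2.126, 0.0]
contact_force: [-3.3, -2.8, 3.2]
grip_width: 0.0074
gripper_force: 41.7
```

Call:
{"api": "apply_moves", "payload": {"rows": [[[0.004,0,0],[0,0,0]],[[0.008,0,0],[0,0,0]],[[0.012,0,0],[0,0,0]],[[0.012,0,0],[0,0,0]]]}}

```text
clock: 16.95
tcp_pos: [0.5278, -0.1487, 0.116]
orientation: [-2.313, -2.126, 0.0]
contact_force: [-4.7, -3.0, 3.2]
grip_width: 0.0076
gripper_force: 41.7
```

Call:
{"api": "apply_moves", "payload": {"rows": [[[0.004,0,0],[0,0,0]],[[0.008,0,0],[0,0,0]],[[0.012,0,0],[0,0,0]],[[0.012,0,0],[0,0,0]]]}}

```text
clock: 17.45
tcp_pos: [0.5277, -0.1453, 0.1157]
orientation: [-2.312, -2.126, 0.0]
contact_force: [-3.4, -1.6, -1.6]
grip_width: 0.0078
gripper_force: 41.1
```

Call:
{"api": "apply_moves", "payload": {"rows": [[[0.004,0,0],[0,0,0]],[[0.008,0,0],[0,0,0]],[[0.012,0,0],[0,0,0]],[[0.012,0,0],[0,0,0]]]}}

```text
clock: 17.95
tcp_pos: [0.5277, -0.1444, 0.1159]
orientation: [2.313, 2.124, -0.003]
contact_force: [-4.2, -6.8, -0.8]
grip_width: 0.0078
gripper_force: 41.0
```

At y ≈ -0.145 the vertical force vanished and a side wall stopped the slide, so this is the slot. I'll back off to its middle and slide down.

Call:
{"api": "apply_moves", "payload": {"rows": [[[-0.005,0,0],[0,0,0]],[[-0.012,0,0],[0,0,0]],[[-0.012,0,0.004],[0,0,0]],[[-0.012,0,0.008],[0,0,0]],[[-0.012,0,0.012],[0,0,0]],[[-0.012,0,0.012],[0,0,0]]]}}

```text
clock: 18.7
tcp_pos: [0.5284, -0.1455, 0.1131]
orientation: [2.312, 2.126, 0.001]
contact_force: [-2.1, 0.0, 1.1]
grip_width: 0.0077
gripper_force: 41.4
```

```bash
python3 -c "
from h import *
plan(.526,-.157,.103,-.083)"
```

```text
t 18.7 shift [-0.0465, -0.0056, 0.0405] turn [0.0002, -0.0001, -0.0002] F [-2.1432, 0.0366, 1.1115] M [-0.0219, 0.7308, 0.0173] tcp [0.5284, -0.1455, 0.1131] w 0.007696075542723614 joints [0.4256, 0.4758, -0.3405, 1.9619, 0.2284, 0.74, -0.1332]
```

Call:
{"api": "apply_moves", "payload": {"rows": [[[0,0,0.006],[0,0,0]],[[0,0,0.012],[0,0,0]],[[0,0,0.018],[0,0,0]],[[0,0,0.024],[0,0,0]],[[0,0,0.024],[0,0,0]]]}}

```text
clock: 19.32
tcp_pos: [0.5278, -0.1457, 0.1068]
orientation: [-2.312, -2.126, 0.0]
contact_force: [-2.7, 0.4, 0.0]
grip_width: 0.0078
gripper_force: 41.3
```

Call:
{"api": "apply_moves", "payload": {"rows": [[[0,0,0.004],[0,0,0]],[[0,0,0.008],[0,0,0]],[[0,0,0.012],[0,0,0]],[[0,0,0.012],[0,0,0]]]}}

```text
clock: 19.82
tcp_pos: [0.5279, -0.1458, 0.1039]
orientation: [-2.313, -2.126, 0.0]
contact_force: [-3.9, -0.0, 0.3]
grip_width: 0.0077
gripper_force: 41.3
```

Call:
{"api": "apply_moves", "payload": {"rows": [[[0,0,0.004],[0,0,0]],[[0,0,0.006],[0,0,0]],[[0,0,0.008],[0,0,0]],[[0,0,0.008],[0,0,0]]]}}

```text
clock: 20.32
tcp_pos: [0.5282, -0.1458, 0.1022]
orientation: [2.313, 2.126, 0.0]
contact_force: [-3.5, 0.2, 4.3]
grip_width: 0.0078
gripper_force: 41.8
```

```bash
python3 -c "
from h import *
plan(.526,-.157,.103,-.083)"
```

```text
t 20.32 shift [-0.0453, -0.0049, -0.003] turn [0.0001, 0.0, -0.0003] F [-3.5407, 0.2219, 4.2501] M [0.0463, 0.885, 0.0205] tcp [0.5282, -0.1458, 0.1022] w 0.007759120373566957 joints [0.4207, 0.4919, -0.3345, 1.968, 0.2378, 0.7189, -0.141]
```

On the floor at z 0.102 with 4 N. The flap will push the pack forward once I release, so first I ease the pack forward until it bears on the front.

Call:
{"api": "apply_moves", "payload": {"rows": [[[0,0,-0.003],[0,0,0]],[[0,-0.003,-0.003],[0,0,0]],[[0,-0.006,-0.003],[0,0,0]],[[0,-0.008,-0.003],[0,0,0]],[[0,-0.008,-0.003],[0,0,0]]]}}

```text
clock: 20.95
tcp_pos: [0.5262, -0.1457, 0.103]
orientation: [2.313, 2.126, 0.0]
contact_force: [-2.6, -0.2, 2.5]
grip_width: 0.0076
gripper_force: 41.6
```

Call:
{"api": "apply_moves", "payload": {"rows": [[[0,-0.003,0],[0,0,0]],[[0,-0.006,0],[0,0,0]],[[0,-0.006,0],[0,0,0]]]}}

```text
clock: 21.32
tcp_pos: [0.5246, -0.1455, 0.1029]
orientation: [2.313, 2.126, 0.0]
contact_force: [-2.2, -0.2, 1.9]
grip_width: 0.0074
gripper_force: 41.6
```

```bash
python3 -c "
from h import *
plan(.526,-.157,.103,-.083)"
```

```text
t 21.32 shift [-0.0455, 0.0093, -0.0004] turn [0.0001, -0.0, -0.0003] F [-2.1593, -0.2095, 1.8797] M [0.0109, 0.4219, -0.0076] tcp [0.5246, -0.1455, 0.1029] w 0.007403580178710274 joints [0.4228, 0.4865, -0.3356, 1.9758, 0.2367, 0.7164, -0.1401]
```

Call:
{"api": "apply_moves", "payload": {"rows": [[[0,-0.003,0],[0,0,0]],[[0,-0.006,0],[0,0,0]],[[0,-0.006,0],[0,0,0]]]}}

```text
clock: 21.7
tcp_pos: [0.5242, -0.1454, 0.103]
orientation: [2.311, 2.125, 0.003]
contact_force: [4.2, -0.3, -3.2]
grip_width: 0.0078
gripper_force: 40.8
```

```bash
python3 -c "
from h import *
plan(.526,-.157,.103,-.083)"
```

```text
t 21.7 shift [-0.0455, 0.011, -0.0001] turn [0.0008, -0.0001, -0.0003] F [4.2466, -0.3008, -3.2031] M [-0.1725, -0.9213, 0.0273] tcp [0.5242, -0.1454, 0.103] w 0.0077692926015271255 joints [0.4235, 0.485, -0.3359, 1.9782, 0.2367, 0.7132, -0.14]
```

Front contact reached. I'll relax slightly, press down lightly and open.

Call:
{"api": "apply_moves", "payload": {"rows": [[[0,0.003,0.0],[0,0,0]],[[0,0.004,0.003],[0,0,0]],[[0,0.004,0.004],[0,0,0]],[[0,0.004,0.004],[0,0,0]]]}}

```text
clock: 22.2
tcp_pos: [0.5243, -0.1454, 0.1023]
orientation: [2.312, 2.126, 0.0]
contact_force: [0.1, -0.3, 5.0]
grip_width: 0.0076
gripper_force: 41.9
```

```bash
python3 -c "
from h import *
plan(.526,-.157,.103,-.083)"
```

```text
t 22.2 shift [-0.0457, 0.0105, -0.0027] turn [0.0002, 0.0001, -0.0003] F [0.0742, -0.2751, 4.973] M [-0.0313, -0.1831, 0.038] tcp [0.5243, -0.1454, 0.1023] w 0.007632180339530946 joints [0.4225, 0.4868, -0.3353, 1.977, 0.2374, 0.7145, -0.1409]
```

Call:
{"api": "apply_moves", "payload": {"rows": [[[0,0,0],[0,0,0]],[[0,0,0],[0,0,0]],[[0,0,0],[0,0,0]],[[0,0,0],[0,0,0]]], "jaw": -0.3}}

```text
clock: 22.7
tcp_pos: [0.5238, -0.1454, 0.1016]
orientation: [-2.312, -2.126, 0.0]
contact_force: [0.2, 0.1, 0.2]
grip_width: 0.0298
gripper_force: 0.0
```

Call:
{"api": "apply_moves", "payload": {"rows": [[[0,0,-0.04],[0,0,0]],[[0,0,-0.12],[0,0,0]],[[0,0,-0.24],[0,0,0]],[[0,0,-0.4],[0,0,0]],[[0,0,-0.5],[0,0,0]],[[0,0,-0.6],[0,0,0]],[[-0.2,-0.1,-0.6],[0,0,0]],[[-0.4,-0.2,-0.6],[0,0,0]],[[-0.6,-0.2,-0.6],[0,0,0]],[[-0.6,-0.2,-0.6],[0,0,0]]]}}

```text
clock: 23.95
tcp_pos: [0.46, -0.2953, 0.2525]
orientation: [2.32, 2.116, -0.002]
contact_force: [-0.3, 0.2, 0.6]
grip_width: 0.0299
gripper_force: 0.0
```

```bash
python3 -c "
from h import *
t=Cam('top');s=Cam('scene')
a=cv2.resize(t.im[185:285,235:335],None,fx=4,fy=4,interpolation=2);b=cv2.resize(s.im[175:275,255:355],None,fx=4,fy=4,interpolation=2)
cv2.imwrite('pics/fin.png',np.hstack([a,b]))"
```

```text
(no output)
```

View pics/fin.png

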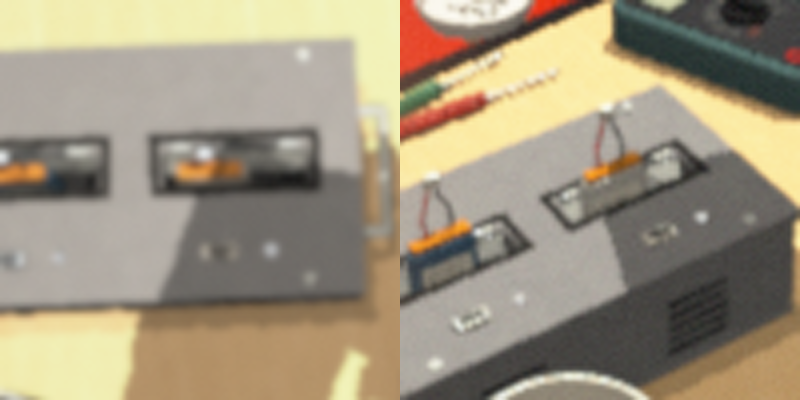

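The pack stands upright in the right bay (scene crop px 612,165) with its leads on top. I'll compare its height with the neighbour numerically.

Run:
```python
from h import *
np.set_printoptions(precision=4,suppress=True)
t=Cam('top');s=Cam('scene');C=[]
for c,(x0,y0,x1,y1) in((t,(215,205,335,245)),(s,(255,200,335,250))):
    h=cv2.cvtColor(c.im,cv2.COLOR_BGR2HSV)[y0:y1,x0:x1]
    m=((h[...,0]>4)&(h[...,0]<22)&(h[...,1]>140)&(h[...,2]>90)).astype(np.uint8)
    k,l,st,ce=cv2.connectedComponentsWithStats(m)
    C.append(sorted([(ce[i]+[x0,y0],st[i,4]) for i in range(1,k) if st[i,4]>8],key=lambda a:a[0][0]));print(C[-1])
for a,b in zip(*C): print(tri(t,a[0],s,b[0]))
```

```text
[(array([237.5156, 228.1719]), np.int32(64)), (array([286.7556, 227.0889]), np.int32(45))]
[(array([261.2667, 206.4   ]), np.int32(15)), (array([261.2692, 202.9615]), np.int32(26)), (array([264.5116, 233.8837]), np.int32(43)), (array([307.0882, 216.5882]), np.int32(34))]
(array([ 0.5268, -0.0596,  0.1562]), [array([-3.6, -2.3]), array([4.2, 0.7])])
(array([ 0.5441, -0.1109,  0.1273]), [array([-21.9, -11.5]), array([24.1,  1.2])])
```

Run:
```python
from h import *
np.set_printoptions(precision=4,suppress=True)
t=Cam('top');s=Cam('scene')
print(tri(t,(237.5,228.2),s,(264.5,233.9)),tri(t,(286.76,227.1),s,(307.1,216.6)))
o=telemetry.get_obs();print(o["clock"],o["contact_force"])
```

```text
(array([ 0.5333, -0.0548,  0.093 ]), [array([-0., -0.]), array([0., 0.])]) (array([ 0.5247, -0.1454,  0.092 ]), [array([-0.1, -0.1]), array([0.2, 0. ])])
24.25 [0.0732 0.053  0.8472]
```

The two pack tops are within 1 mm of each other (0.092 and 0.093 m), so the pack is home.

```bash
python3 -c "
from bench import job
print(job.hand_in())"
```

```text
the job is handed in; nothing more can be done
None
```

The battery pack is fully home in the empty bay, upright with its leads on top and released, and the job was handed in at about 24 s; the largest force I saw while loading it was about 7.5 N.

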